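# Reload the bench glue gun with a fresh stick

### The arm

A 6-joint arm with a two-finger parallel gripper is mounted at the origin on the work surface. World frame = base frame: x ahead of the robot, y to its left, z up, the work surface at z = 0. Lengths are in m, angles in rad, forces in N, time in s.
With the tool pointing down it reaches from about 0.25 to 0.775 m from the base axis. Payload 4 kg.
Tool frame: the origin (TCP) lies at the very end of the fingers, on their centre line; the grasp point (between the pads) lies 19 mm behind it (robot.pinch_z is the distance from the TCP to the grasp point, in m); z points along the fingers, y is the line along which they close (so a half turn about z gives the same grasp; the last joint's range is limited). The gripper opens to 94 mm and grips with 3 to 60 N. Pads are 16 mm wide; open, the fingers measure 119 mm over their backs; the gripper's body (75 mm by 177 mm) begins 78 mm behind the grasp point.
Start: joints at [-1.237, 0.087, 1.371, -0, 1.684, -0.103], TCP at [0.233, -0.498, 0.206] pointing down, gripper open.
Joint ranges: [-3.1, 3.1], [-0.76, 2.03], [0.27, 2.55], [-1.08, 4.22], [0.17, 2.65], [-2.57, 2.57]. Speed limits (rad/s): [2.79, 2.79, 3.14, 3.14, 3.14, 3.14].

### API

Orientations are given as [roll, pitch, yaw] about the fixed x, y, z axes, in that order (R = Rz(yaw) Ry(pitch) Rx(roll)).
In Python, from bench import robot gives the robot as it stands.
- The arm moves only by the tool arm_command, never from a script. Its argument "targets" is one flat list of numbers, 7 for each row, row after row: the turn, a rotation vector about the tool's x, y, z in degrees, then the shift along the tool's x, y, z in mm, then the closure, from -1 (fully open) to 1 (shut). In form: [ax, ay, az, x, y, z, hand, ax, ay, az, x, y, z, hand, ...]. A call has 1 to 20 rows; each row is the pose to reach, as a shift and turn from the pose commanded when the call began, along the tool's axes at that moment; what a row does not reach only later rows make up. A row lasts 1/10 s, in which the tool goes at most 50 mm and 8.59 degrees, less where a joint would pass 70% of its speed; a pose out of reach is approached as far as the arm can. A call with a gripper value outside its range is refused whole. The fingers move at their own pace and stop on an object; the grip force is fixed at half the most. Time passes only in rows, so rows that repeat a pose let the fingers close. It gives the time, the measured TCP pose, the force, the opening and the grip force at its end, in the units of the state.
- robot.get_obs(): the state, without advancing time (a new reading comes with each control period).
- robot.snapshot(name): name is "scene" or "side" or "wrist"; returns a dict with "color" (400x640x3 uint8, red, green, blue), "range_z" (400x640 float32, m along the optical axis (not along the pixel's ray), 0 where there is no reading), "fx", "fy", "cx", "cy" (pixels), "T" (4x4, takes a point from camera to world coordinates); the wrist camera has in their place "T_tool_cam" (4x4, takes a point from camera to tool coordinates, whose origin is the TCP and whose axes are the flange's). Camera axes: x right, y down, z forward; pixel columns grow to the right and rows downward; lengths in m; the calibration is good to about 2 mm. A picture is of the moment at which its call begins: read the wrist's pose just before it.
- robot.close_job(): hands the job in; it is judged then, once.
The state is a dict: "time": time; "joint_positions": joint angles; "qvel": joint speeds; "joint_torque": joint torques, N m; "tool_pos": TCP position; "ee_rot": TCP orientation; "wrist_force": force on the tool from outside, world axes, zero at the start; "wrist_torque": the same for the moment, N m; "width": finger opening in m; "finger_force": force on a finger pad.
Only numpy, scipy, OpenCV 4.12 (cv2) and the standard library are available. Lean on these libraries where they do the work, as an engineer would, in place of code of your own. Each camera call takes 0.05 s, during which the arm holds its last target. There are 200 camera calls.

### The job

Reload the glue gun that is clamped on its side on the gluing bench. First work its feed by squeezing the trigger all the way to its stop and letting it spring back, so that the feed carriage stands ready at the rear; then take the full-length glue stick from the rack (not the part-used one), thread it through the guide ring and on through the inlet bush of the gun, and push it fully home against the old stub. Finish while still holding the stick there in the gripper, level and in line with the barrel, and leave the other things on the bench where they are.

Things in the scene. Friction and masses are not known exactly. Their poses are not given: they have to be found in the camera images.
- gun: Grey glue gun fixed lying on its side on a pedestal and board (235 x 120 mm, 10 high). Origin: on the bench under the guide ring's rear face; z up, x = loading direction, guide ring to brass nozzle (x = 250), y = the way the pistol grip points. Barrel axis level, y = 0, 85 mm above the bench. Housing x 58 to 200, 46 wide, top at 107; a slot in its top shows the stub.
- guide_mouth (a point): Centre of the guide ring's mouth, on the barrel axis (x = 0 of the gun). Steel trumpet on a 16 mm wide post, outer diameter 36 mm, x 0 to 12, narrowing from 28 mm at the mouth to 19 mm at x = 12; then an open gap to the inlet bush. Axes as the gun.
- inlet_mouth (a point): Centre of the mouth of the gun's inlet bush, on the barrel axis, x = 50 mm of the gun: the same trumpet as the guide ring, throat (19 mm) at x = 62. Axes as the gun.
- stub_face (a point): Centre of the end face of the old stub inside the gun, on the barrel axis, x = 90 mm of the gun. It stops the new stick. Axes as the gun.
- grip_back (a point): Point on the rear face of the pistol grip, at barrel height, opposite trigger_face (gun's x 85, y 75 mm). The grip is a level bar, x 85 to 113, y 25 to 135 mm, 30 mm thick (70 to 100 above the bench), free below. Width over grip and trigger here: 52 mm at rest, about 39 mm fully squeezed. Axes as the gun.
- trigger (a joint): Black trigger blade, 70 x 8 mm, 22 high, hinged on a vertical pivot at the gun's x 126, y 28 mm, reaching along the grip (+y). 0 at rest, grows as it is squeezed towards the grip (-x of the gun), stop at 0.28 rad. Sprung: at trigger_face about 4 N at rest, 11 N at the stop; returns when let go. It draws a small steel feed carriage along the top slot.
- trigger_face (a point): Point on the trigger's front face (towards the nozzle), 47 mm from its pivot, at barrel height: gun's x, y about 137, 75 mm at rest, 124, 75 fully squeezed. Its axes turn with the trigger.
- stick: Full-length glue stick, pale amber, rigid, 15 mm diameter, 250 mm long, ends bevelled 2 mm, about 45 g. Origin at its middle, x along it; the ends are alike, either may go first. Lies level in one of the rack's two slots, axis 35 mm above the bench. Fully home, its front end is at x = 90 mm of the gun, its middle at x = -35.
- part_stick: Part-used glue stick, the same diameter of 15 mm but only 150 mm long, in the rack's other slot; to be left there. Origin at its middle, x along its length.
- rack: Wooden stick rack, fixed; base 140 x 130 x 8 mm, two notched cross plates 12 mm thick, 40 high, at x = -55 and +55 mm. Origin: centre of its underside; x = direction of the sticks. Slots 17 mm wide, 12 deep, open at the top, at y = -30 and +30; between the plates 98 mm of free room along the stick, 19 mm below it.
- glue_pot: Plain open glue pot, 96 mm diameter, 70 mm high, loose. Origin: centre of its underside. To be left alone.
- tin: Closed steel tin, 76 mm diameter, 75 mm high, loose. Origin: centre of its underside. To be left alone.
- awl: Awl with wooden handle, 170 mm long, lying loose on the bench. To be left alone.

How it is judged:
By the outcome, as a careful person would: the job done as asked, in the order asked, and still so for the second after the job is handed in, while the arm keeps its last pose, push and grip.
It also fails if it takes over 54 s, if anything falls off the work surface, if the arm or the gripper's body presses on something with over 40 N, if the wrist force passes 120 N, or if a joint passes its speed limit or range.

## Working session

There is one attempt and no reset: what is moved stays moved. The work goes in short steps, Python scripts to look and compute and a tool call to move; the robot and the scene stay as the last step left them, time stands still between calls to the robot, and variables do not carry over. Pictures are saved under pics/ and viewed, at most 10 in all, crops included, and the job is handed in when it is done.

Besides the shell and the picture viewer there is one more tool, called after "Request:" as name(argument=value, ...), one argument or row to a line, values as JSON. arm_command: Moves the arm, as the interface text tells. Its arguments: {"type":"object","properties":{"targets":{"type":"array"}},"required":["targets"]}

```bash
mkdir -p pics; ls; cat > h.py <<'E'
import numpy as np, cv2
from scipy.spatial.transform import Rotation as Ro
from bench import robot
def snap(n):
    o=robot.get_obs(); s=robot.snapshot(n)
    if n=='wrist':
        T=np.eye(4); T[:3,:3]=Ro.from_euler('xyz',o['ee_rot']).as_matrix(); T[:3,3]=o['tool_pos']
        s['T']=T@s['T_tool_cam']
    return s
def save(s,f): cv2.imwrite('pics/'+f,s['color'][:,:,::-1])
def cloud(s):
    v,u=np.mgrid[0:400,0:640]; z=s['range_z']
    P=np.stack([(u-s['cx'])/s['fx']*z,(v-s['cy'])/s['fy']*z,z],-1)
    return P@s['T'][:3,:3].T+s['T'][:3,3]
def ray(s,u,v,h):
    d=s['T'][:3,:3]@np.array([(u-s['cx'])/s['fx'],(v-s['cy'])/s['fy'],1]); c=s['T'][:3,3]
    return c+d*(h-c[2])/d[2]
E
python3 - <<'E'
from h import *
a=snap('scene');b=snap('side')
save(a,'scene.png');save(b,'side.png')
np.savez('s0.npz',**{'a_'+k:v for k,v in a.items()},**{'b_'+k:v for k,v in b.items()})
print(a['T'],b['T'],a['fx'],robot.get_obs(),robot.pinch_z)
E
```

```text
pics
[[-0.67496767  0.61798922 -0.40312277  0.98260263]
 [ 0.73780152  0.57137531 -0.35941504  0.42997109]
 [ 0.00821978 -0.54001812 -0.84161325  0.95968153]
 [ 0.          0.          0.          1.        ]] [[-0.84240878 -0.34365585  0.41502784  0.07153063]
 [-0.53883619  0.53478062 -0.65089572  0.7967856 ]
 [ 0.00173527 -0.77195229 -0.6356781   0.81190755]
 [ 0.          0.          0.          1.        ]] 424.9728298154121 {'time': 0.1, 'joint_positions': array([-1.23707648e+00,  8.78709927e-02,  1.37207139e+00, -7.18056038e-06,
        1.68360008e+00, -1.03105271e-01]), 'qvel': array([-2.71053119e-05, -1.50198167e-03, -2.72738079e-03, -2.15823293e-03,
       -8.13429859e-04,  1.94482643e-04]), 'joint_torque': array([ 1.93616463e-03, -3.41249728e+01, -3.03303087e+01,  7.19591556e-02,
        3.03940137e-02, -9.09046389e-05]), 'tool_pos': array([ 0.23251667, -0.49789769,  0.20444284]), 'ee_rot': array([-3.13965247e+00, -1.93580619e-04,  4.36824125e-01]), 'wrist_force': array([ 0.6414445 ,  1.106527  , -0.80610776]), 'wrist_torque': array([-0.05450058,  0.02130724,  0.02063129]), 'finger_force': 0.0, 'width': 0.09383884224905349} 0.0188
```

View pics/scene.png

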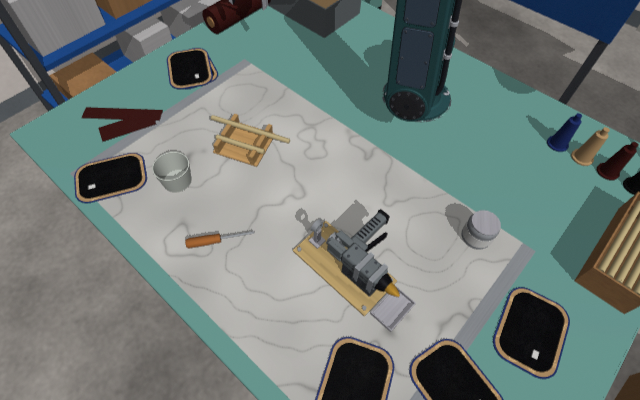

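View pics/side.png

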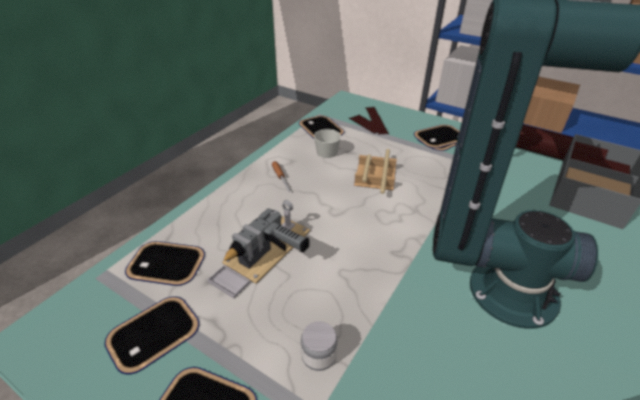

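Scene: the full stick runs (210,118)–(288,141), the part stick (217,137)–(262,152). The guide ring is near (303,215), the nozzle tip (407,293) and the grip end (385,214). The side view shows the same things, with the gun at (265,240) and the rack at (378,172).

```bash
python3 - <<'E'
from h import *
D=np.load('s0.npz');a={k[2:]:D[k] for k in D if k[0]=='a'};b={k[2:]:D[k] for k in D if k[0]=='b'}
for n,u,v,h in [('st1',210,118,.035),('st2',288,141,.035),('p1',217,137,.035),('p2',262,152,.035),('ring',303,215,.1),('noz',408,294,.085),('grip',385,214,.1),('trig',383,236,.095),('tin',484,225,.075),('pot',172,158,.07)]:
    print(n,ray(a,u,v,h).round(3))
P=cloud(a);Q=cloud(b)
for n,C,s in (('a',P,a),('b',Q,b)):
    # stick: points around rack with z>0.037
    m=(s['range_z']>0)&(C[...,0]>.05)&(C[...,0]<.8)&(C[...,1]<-.05)&(C[...,1]>-.75)&(C[...,2]>.1)&(C[...,2]<.12)
    p=C[m]; print(n,len(p), p.mean(0).round(3) if len(p) else 0)
    hsv=cv2.cvtColor(s['color'],cv2.COLOR_RGB2HSV)
    c=C[...,:]
# side-view points of same
print('side noz',ray(b,234,256,.085),'grip',ray(b,306,243,.1),'ring',ray(b,288,208,.1))
print('side st', ray(b,388,150,.035),ray(b,387,190,.035))
E
```

```text
st1 [ 0.526 -0.379  0.035]
st2 [ 0.433 -0.149  0.035]
p1 [ 0.56  -0.308  0.035]
p2 [ 0.511 -0.174  0.035]
ring [0.611 0.076 0.1  ]
noz [0.596 0.37  0.085]
grip [0.478 0.216 0.1  ]
trig [0.525 0.248 0.095]
tin [0.326 0.403 0.075]
pot [ 0.705 -0.311  0.07 ]
a 0 0
b 0 0
side noz [0.59965536 0.33784102 0.085     ] grip [0.46878984 0.2190867  0.1       ] ring [0.58332053 0.13527661 0.1       ]
side st [ 0.51585071 -0.3772007   0.035     ] [ 0.42031711 -0.16280325  0.035     ]
```

```bash
cat >> h.py <<'E'
def rel(pos,yaw,base=None):
    "shift mm and turn deg in the current (nominal, tool down) axes for a tool-down pose, yaw in deg"
    o=robot.get_obs() if base is None else base
    R0=Ro.from_euler('xyz',o['ee_rot']); R1=Ro.from_euler('xyz',[np.pi,0,np.radians(yaw)])
    print((R0.inv()*R1).as_rotvec(degrees=True).round(2), (R0.inv().apply(np.array(pos)-o['tool_pos'])*1000).round(1))
E
python3 - <<'E'
from h import *
print(robot.snapshot('wrist')['T_tool_cam'].round(3))
rel([.43,-.2,.33],22);rel([.45,.18,.33],0)
E
```

```text
[[ 0.001 -0.958 -0.287  0.085]
 [ 1.     0.001 -0.    -0.   ]
 [ 0.001 -0.287  0.958 -0.179]
 [ 0.     0.     0.     1.   ]]
[-0.1  -0.    3.03] [ 305.  -186.7 -125.1]
[-1.000e-01  1.000e-02  2.503e+01] [ 483.9 -522.5 -124.5]
```

```bash
python3 - <<'E'
from h import *
rel([.54,-.24,.28],22);rel([.62,.2,.30],0)
E
```

```text
[-0.1  -0.    3.03] [ 387.8 -103.8  -75.2]
[-1.000e-01  1.000e-02  2.503e+01] [ 646.4 -468.7  -94.5]
```

Request:
arm_command(
  targets=[0,0,0,50,-15,-40,-1,0,0,-3,388,-104,-75,-1,0,0,-3,388,-104,-75,-1,0,0,-3,388,-104,-75,-1,0,0,-3,388,-104,-75,-1,0,0,-3,388,-104,-75,-1,0,0,-3,388,-104,-75,-1,0,0,-3,388,-104,-75,-1,0,0,-3,388,-104,-75,-1,0,0,-3,388,-104,-75,-1,0,0,-3,388,-104,-75,-1,0,0,-3,388,-104,-75,-1],
)

```text
time: 1.35
tool_pos: [0.539, -0.2414, 0.2802]
ee_rot: [-3.141, 0.001, 0.487]
wrist_force: [0.1, -1.5, 0.4]
width: 0.094
finger_force: 0.0
```

```bash
python3 - <<'E'
from h import *
import pickle
s=snap('wrist'); save(s,'w1.png'); pickle.dump(s,open('w1.pkl','wb'))
print(robot.get_obs()['tool_pos'],robot.get_obs()['ee_rot'])
rel([.62,.2,.30],0)
E
```

```text
[ 0.53896493 -0.24143909  0.28036643] [-3.14155551e+00  6.89455569e-04  4.86486497e-01]
[1.000e-02 4.000e-02 2.787e+01] [ 278.  -352.3  -19.8]
```

View pics/w1.png

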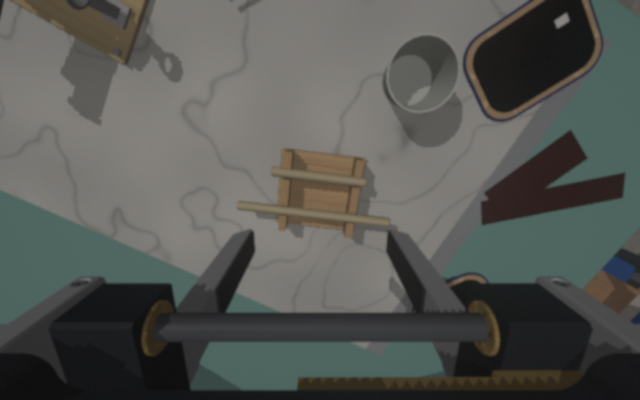

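The wrist view shows the full stick from (238,206) to (389,223) and the part stick from (272,171) to (366,181). The pot is at (422,72), clear of both.

```bash
python3 - <<'E'
from h import *
import pickle
s=pickle.load(open('w1.pkl','rb'))
D=np.load('s0.npz');a={k[2:]:D[k] for k in D if k[0]=='a'}
def fit(s,box,th=.031):
    C=cloud(s); hsv=cv2.cvtColor(s['color'],cv2.COLOR_RGB2HSV)
    u0,v0,u1,v1=box; m=np.zeros((400,640),bool); m[v0:v1,u0:u1]=1
    m&=(s['range_z']>0)&(C[...,2]>th)&(C[...,2]<.06)
    return C[m]
def dray(s,u,v):
    d=s['T'][:3,:3]@np.array([(u-s['cx'])/s['fx'],(v-s['cy'])/s['fy'],1]); return s['T'][:3,3],d
def tri(s,p,a,q):
    c1,d1=dray(s,*p);c2,d2=dray(a,*q)
    t=np.linalg.lstsq(np.c_[d1,-d2],c2-c1,rcond=None)[0]
    A=c1+t[0]*d1;B=c2+t[1]*d2; return ((A+B)/2).round(4),np.linalg.norm(A-B).round(4)
print(tri(s,(238,206),a,(288,141)),tri(s,(389,223),a,(210,118)))
for p in [(238,206),(389,223),(272,171),(366,181)]: print(ray(s,*p,.035).round(4))
# stick colour mask edges: pixel line fit per column
g=s['color'].astype(int); 
C=cloud(s)
for u in (245,265,300,320,340,365,380):
    v0=206+(u-238)*17/151
    col=C[int(v0)-12:int(v0)+13,u]; print(u,[tuple(x) for x in g[int(v0)-8:int(v0)+9:2,u]][:0],int(v0)-12,(col[:,2]*1000).round(0).astype(int))
E
```

```text
(array([ 0.4313, -0.1488,  0.0353]), np.float64(0.0032)) (array([ 0.5194, -0.385 ,  0.0267]), np.float64(0.0051))
[ 0.4295 -0.1484  0.035 ]
[ 0.5191 -0.3801  0.035 ]
[ 0.5074 -0.1727  0.035 ]
[ 0.5624 -0.3104  0.035 ]
245 [] 194 [ 1  1  1  0  1  0  0 36 38 40 40 42 43 41 40 40 -1  0  1  1  0  0 -1  2
  0]
265 [] 197 [-1  1 -1  0 -1  1 32 38 40 40 41 42 43 41 41 39  1  0  0  1 -1 -1  0  2
  1]
300 [] 200 [ 7  8  7  9  7  7  7 34 37 40 41 41 42 41 40 41 36  8  7  6  8  7 10  8
  7]
320 [] 203 [10  8  8  8 10  9  8 36 39 41 40 42 42 41 40 38  6  8  9  8  7  6  8  8
 -1]
340 [] 205 [ 8  8  8  8  6  6  6 37 38 40 41 43 42 44 42 40  9  7  7  6  6  6  7  7
  1]
365 [] 208 [ 0  0  1  0 -1 -2 -1 36 39 41 39 41 42 41 41 39  0  0  0  1 -1 -1 -1  0
  0]
380 [] 209 [-1  0 -1 -1  1 -1 -1 32 37 38 39 43 41 43 40 40 39  0  1  0 -1  2 -1  2
 -1]
```

Request:
arm_command(
  targets=[0,0,0,28,-35,-20,-1,0,0,28,278,-352,-20,-1,0,0,28,278,-352,-20,-1,0,0,28,278,-352,-20,-1,0,0,28,278,-352,-20,-1,0,0,28,278,-352,-20,-1,0,0,28,278,-352,-20,-1,0,0,28,278,-352,-20,-1,0,0,28,278,-352,-20,-1,0,0,28,278,-352,-20,-1,0,0,28,278,-352,-20,-1,0,0,28,278,-352,-20,-1,0,0,28,278,-352,-20,-1,0,0,28,278,-352,-20,-1],
)

```text
time: 2.8
tool_pos: [0.6204, 0.1992, 0.3011]
ee_rot: [3.141, -0.001, -0.002]
wrist_force: [-0.4, -0.3, -0.5]
width: 0.0937
finger_force: 0.0
```

```bash
python3 - <<'E'
from h import *
import pickle
s=snap('wrist'); save(s,'w2.png'); pickle.dump(s,open('w2.pkl','wb'))
print(robot.get_obs()['tool_pos'],robot.get_obs()['ee_rot'])
E
```

```text
[0.62036937 0.19949757 0.30100767] [ 3.14141282e+00 -6.76159016e-04 -2.10358923e-03]
```

View pics/w2.png

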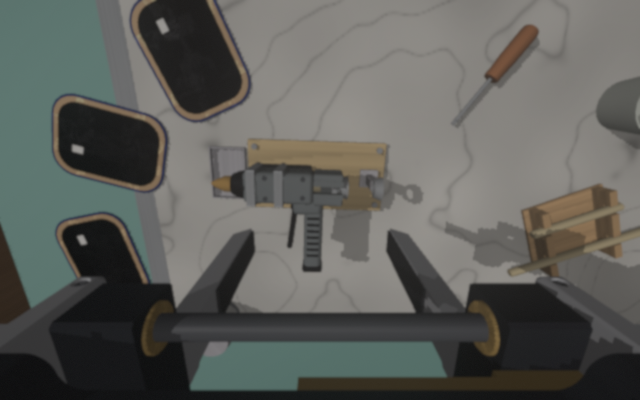

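The wrist view shows the gun: nozzle tip (213,184), guide ring (372,182), grip (312,240), trigger (292,228). The depth data is good, so I'll fit the gun's frame from that.

```bash
python3 - <<'E'
from h import *
import pickle
s=pickle.load(open('w2.pkl','rb'));C=cloud(s);z=C[...,2]
reg=np.zeros((400,640),bool);reg[140:275,205:395]=1
# board, tall things
b=C[reg&(abs(z-.01)<.004)&(np.mgrid[0:400,0:640][0]<215)]
hsv=cv2.cvtColor(s['color'],cv2.COLOR_RGB2HSV)
mm=(reg&(hsv[...,0]>10)&(hsv[...,0]<28)&(hsv[...,1]>70)&(z<.02))
print('board',cv2.minAreaRect((C[mm][:,:2]*1000).astype(np.float32)))
for lo,hi in ((.1,.104),(.104,.112)):
    m=reg&(z>lo)&(z<hi); print(lo,m.sum(),cv2.minAreaRect((C[m][:,:2]*1000).astype(np.float32)))
np.set_printoptions(linewidth=250)
print((z[160:275:4,206:396:6]*1000).astype(int))
s1=pickle.load(open('w1.pkl','rb'));C=cloud(s1);z=C[...,2];v,u=np.mgrid[0:400,0:640]
m=(z>.037)&(z<.05)&(abs(v-206-(u-238)*17/151)<8)&(u>225)&(u<400)
p=C[m];n=p[:,:2].mean(0);d=np.linalg.svd(p[:,:2]-n)[2][0];t=(p[:,:2]-n)@d
print('stick',n,d,t.min(),t.max(),'mid',n+d*(t.min()+t.max())/2,np.degrees(np.arctan2(d[1],d[0])))
E
```

```text
board ((609.6376342773438, 239.54940795898438), (295.6943664550781, 116.15885925292969), 87.76586151123047)
0.1 943 ((592.3357543945312, 205.37948608398438), (189.06002807617188, 173.81288146972656), 37.5914192199707)
0.104 2940 ((609.568359375, 244.31033325195312), (152.96954345703125, 51.815589904785156), 87.70482635498047)
[[  1   5   0   1   2   0   1   0   8  10   8  10  10  10   9   9   8  10   9  10  10   8   9   9   8   9  10  10   9   7  -1   0]
 [  0   5   1   2   0   1   2   0  63  64  25  24  20  55  16  15  11   7   9   8  10  10  10   8  10   8  10   8  10  10   0   0]
 [  0   7   2   0   3   2   2  99  97  78  78  76  90  88  72  68  52  50  10   9   9   9   9   9   9  11   9  10   9   9   0   2]
 [  0   9   1   1   0  88  94 109 106 102 101 103 108 102 100 100  99  98  85  95  92  93  90  10  11  10  14  17  16  10   0   0]
 [  0   9   2  88  88  97 100 108 107 105 108 106 107 106 107 106 106 106 103 106 106 107 105   9  10   8  14  38  34   7   1   1]
 [  0  11  90  96  97 101 103 108 108 105 106 107 110 105 107 106 108 106 104 106 105 107 107  93  10  10  14  38  86
[... 2474 characters left out ...]
  0   0   1   0   0   2 318]
 [  1   0 346 346 346 343 332 319   1   0   0   0   1   0   0   2   0  97  99  96   1   0   0  -1   0   0   0   0   1  -1   0 318]
 [  0 350 349 350 347 344 333 321   1   0   0   1   0   0   1   1   0  99  98  94   0   1   1   0   0   0   0   0   0   0   0   0]
 [  0 354 353 353 351 344 333   1   0   0   0   0   0   0   0   0  98 100 100 100   0 480   0   0   0   0   0   0   0   0   0  -1]
 [357 358 358 359 353 480 334   0   0   0   0   0   2   0   0   0   0   1   0   0   1   1   0   0   0   0   0   1   0   1   0   0]]
stick [ 0.4769709  -0.26162011] [ 0.35981817 -0.93302245] -0.12364172015483114 0.1253127065939616 mid [ 0.47727152 -0.26239965] -68.91097051214798
```

```bash
python3 - <<'E'
from h import *
import pickle
s=pickle.load(open('w2.pkl','rb'));C=cloud(s);z=C[...,2];v,u=np.mgrid[0:400,0:640]
reg=(v>145)&(v<275)&(u>205)&(u<395)&(z<.2)
# nozzle top ridge, ring top ridge: columns, weighted top points
p=C[reg&(z>.06)]
for y0 in np.arange(.08,.37,.01):
    q=p[(abs(p[:,1]-y0)<.005)&(p[:,0]>.56)]
    if len(q)<4: continue
    print(round(y0,3),len(q),'x',q[:,0].min().round(4),q[:,0].max().round(4),'mid',((q[:,0].min()+q[:,0].max())/2).round(4),'zmax',q[:,2].max().round(3))
# grip and trigger
for x0 in (.49,.5,.51,.52,.53,.54):
    q=p[abs(p[:,0]-x0)<.004]; y=np.sort(q[:,1]); g=y[y<.215]; t=y[y>.215]
    print('x',x0,'grip',g.min().round(4),g.max().round(4),'trig',(t.min().round(4),t.max().round(4)) if len(t) else 0)
print(p[p[:,1]>.2][:,1].max(), p[:,1].min(), p[:,0].min())
E
```

```text
0.11 96 x 0.5892 0.6221 mid 0.6056 zmax 0.103
0.12 164 x 0.5912 0.6202 mid 0.6057 zmax 0.101
0.16 88 x 0.5913 0.6235 mid 0.6074 zmax 0.104
0.17 227 x 0.5846 0.63 mid 0.6073 zmax 0.108
0.18 260 x 0.585 0.6305 mid 0.6078 zmax 0.109
0.19 248 x 0.5846 0.6308 mid 0.6077 zmax 0.11
0.2 341 x 0.56 0.6312 mid 0.5956 zmax 0.109
0.21 354 x 0.5602 0.6313 mid 0.5958 zmax 0.109
0.22 364 x 0.56 0.632 mid 0.596 zmax 0.109
0.23 317 x 0.5706 0.6323 mid 0.6014 zmax 0.109
0.24 334 x 0.5601 0.6327 mid 0.5964 zmax 0.109
0.25 287 x 0.5838 0.636 mid 0.6099 zmax 0.111
0.26 289 x 0.5843 0.6362 mid 0.6103 zmax 0.111
0.27 244 x 0.5847 0.6338 mid 0.6092 zmax 0.109
0.28 257 x 0.5893 0.6341 mid 0.6117 zmax 0.109
0.29 307 x 0.5852 0.6375 mid 0.6114 zmax 0.111
0.3 264 x 0.5863 0.6377 mid 0.612 zmax 0.111
0.31 178 x 0.591 0.6326 mid 0.6118 zmax 0.108
0.32 150 x 0.594 0.6314 mid 0.6127 zmax 0.106
0.33 93 x 0.5995 0.6281 mid 0.6138 zmax 0.101
0.34 94 x 0.6034 0.6249 mid 0.6141 zmax 0.098
0.35 54 x 0.6064 0.6219 mid 0.6142 zmax 0.095
0.36 9 x 0.6107 0.6164 mid 0.6135 zmax 0.089
x 0.49 grip 0.1986 0.2142 trig (np.float64(0.2156), np.float64(0.2252))
x 0.5 grip 0.1986 0.214 trig (np.float64(0.2154), np.float64(0.225))
x 0.51 grip 0.1986 0.2139 trig (np.float64(0.2153), np.float64(0.2479))
x 0.52 grip 0.1986 0.2138 trig (np.float64(0.2152), np.float64(0.251))
x 0.53 grip 0.1986 0.2137 trig (np.float64(0.2151), np.float64(0.249))
x 0.54 grip 0.197 0.215 trig (np.float64(0.215), np.float64(0.2474))
0.35770415627922125 0.10949323493662641 0.47457232992466303
```

```bash
python3 - <<'E'
from h import *
rel([.5344,.2182,.16],-2.1);rel([.5344,.2182,.066],-2.1)
E
```

```text
[ 0.01 -0.04  1.98] [-86.1 -18.5 140.9]
[ 0.01 -0.04  1.98] [-86.2 -18.6 234.9]
```

Request:
arm_command(
  targets=[0,0,2,-43,-9,40,-1,0,0,2,-86,-18,80,-1,0,0,2,-86,-18,110,-1,0,0,2,-86,-18.5,141,-1,0,0,2,-86,-18.5,141,-1,0,0,2,-86,-18.5,170,-1,0,0,2,-86,-18.5,200,-1,0,0,2,-86,-18.5,225,-1,0,0,2,-86,-18.5,235,-1,0,0,2,-86,-18.5,235,-1,0,0,2,-86,-18.5,235,-1],
)

```text
time: 3.95
tool_pos: [0.5359, 0.2199, 0.0677]
ee_rot: [-3.141, -0.003, -0.035]
wrist_force: [0.3, 1.1, 0.6]
width: 0.0937
finger_force: 0.0
```

```bash
python3 - <<'E'
from h import *
o=robot.get_obs();print(o['wrist_force'])
rel([.5344,.2182,.066],-2.1)
E
```

```text
[0.33028757 1.09951665 0.63845814]
[-0.06 -0.19  0.09] [-1.4  1.8  1.7]
```

Request:
arm_command(
  targets=[0,0,0,0,2,1,-0.3,0,0,0,0,2,1,0,0,0,0,0,2,1,0.2,0,0,0,0,2,1,0.5,0,0,0,0,2,1,0.7,0,0,0,0,2,1,1,0,0,0,0,2,1,1,0,0,0,0,2,1,1,0,0,0,0,2,1,1],
)

```text
time: 4.85
tool_pos: [0.5333, 0.2163, 0.0645]
ee_rot: [3.138, 0.002, -0.034]
wrist_force: [-3.6, -3.0, 2.9]
width: 0.038
finger_force: 30.5
```

```bash
python3 - <<'E'
from h import *
a=snap('scene'); c=a['color'][180:330,270:430]
b=snap('side');d=b['color'][180:300,200:340]
cv2.imwrite('pics/sq.png',np.hstack([cv2.resize(c,(427,400)),cv2.resize(d,(373,400))])[:,:,::-1])
o=robot.get_obs();print(o['wrist_force'],o['width'],o['finger_force'],o['tool_pos'],o['ee_rot'])
E
```

```text
[-2.53056143 -3.4406764   3.84223528] 0.03850302592715282 30.505823716521263 [0.53330551 0.2163635  0.06455912] [ 3.13854111e+00  1.95542230e-03 -3.37267909e-02]
```

View pics/sq.png

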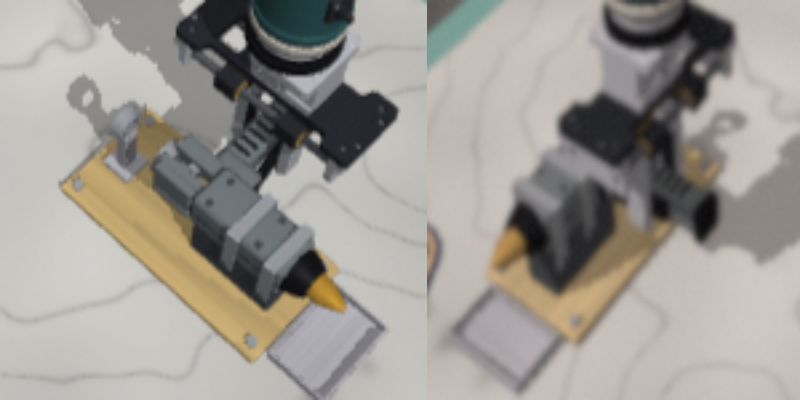

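Request:
arm_command(
  targets=[0,0,0,0,0,0,0.2,0,0,0,0,0,0,-0.4,0,0,0,0,0,0,-1,0,0,0,0,0,0,-1,0,0,0,0,0,0,-1,0,0,0,0,0,0,-1,0,0,0,0,0,-40,-1,0,0,0,0,0,-90,-1,0,0,0,0,0,-140,-1],
)

```text
time: 5.85
tool_pos: [0.5338, 0.2169, 0.205]
ee_rot: [3.14, 0.002, -0.035]
wrist_force: [1.0, 0.6, 1.0]
width: 0.0936
finger_force: 0.0
```

```bash
python3 - <<'E'
from h import *
rel([.4827,-.2764,.16],111.1)
rel([.63,.2,.24],0)
E
```

```text
[-3.0000e-02  1.7000e-01 -1.1313e+02] [-33.5 494.7  45.9]
[ 0.11  0.1  -2.03] [ 96.7  13.5 -35.2]
```

Request:
arm_command(
  targets=[0,0,0,43,7,-45,-1,0,0,0,86,14,-90,-1,0,0,0,86,14,-95,-1,0,0,0,86,14,-95,-1,0,0,0,86,14,-95,-1],
)

```text
time: 6.35
tool_pos: [0.6196, 0.2004, 0.2985]
ee_rot: [3.141, 0.001, -0.035]
wrist_force: [0.1, 0.0, -0.4]
width: 0.0938
finger_force: 0.0
```

```bash
python3 - <<'E'
from h import *
import pickle
s=snap('wrist');pickle.dump(s,open('w3.pkl','wb')); C=cloud(s);z=C[...,2];v,u=np.mgrid[0:400,0:640]
p=C[(z>.06)&(z<.2)&(v>140)&(v<275)&(u>200)&(u<400)]
for x0 in (.51,.52,.53,.54):
    q=p[abs(p[:,0]-x0)<.004]; y=np.sort(q[:,1]); print(x0,y.min().round(4),y.max().round(4))
s0=pickle.load(open('w2.pkl','rb'))
cv2.imwrite('pics/cmp.png',np.hstack([cv2.resize(k['color'][140:275,205:400],(390,400)) for k in (s0,s)])[:,:,::-1])
rel([.4827,-.2764,.16],111.1)
E
```

```text
0.51 0.1986 0.2492
0.52 0.1983 0.2507
0.53 0.1981 0.2485
0.54 0.1977 0.248
[  -0.13    0.17 -113.09] [-119.1  481.3  138.4]
```

View pics/cmp.png

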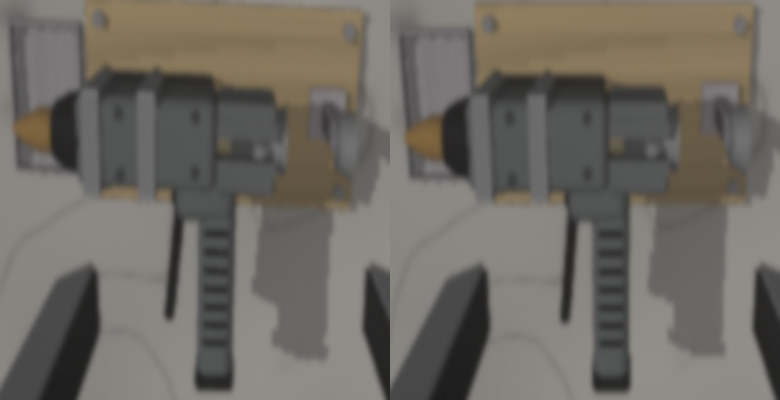

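The picture shows the trigger back at rest (left of the grip, left end near (567,320)) and the carriage at the rear of the slot (652,152). Next is the stick.

Request:
arm_command(
  targets=[0,0,-8,-12,40,0,-1,0,0,-16,-24,80,0,-0.3,0,0,-24,-36,120,10,-0.1,0,0,-32,-48,160,20,-0.1,0,0,-40,-60,200,30,-0.1,0,0,-48,-72,240,50,-0.1,0,0,-56,-84,280,70,-0.1,0,0,-64,-96,320,90,-0.1,0,0,-72,-108,360,110,-0.1,0,0,-80,-115,400,130,-0.1,0,0,-88,-119,440,138,-0.1,0,0,-96,-119,481,138,-0.1,0,0,-104,-119,481,138,-0.1,0,0,-113,-119,481,138,-0.1,0,0,-113,-119,481,138,-0.1,0,0,-113,-119,481,138,-0.1],
)

```text
time: 8.0
tool_pos: [0.4831, -0.2745, 0.1602]
ee_rot: [-3.14, -0.002, 1.936]
wrist_force: [0.6, -0.2, -0.9]
width: 0.0519
finger_force: 0.0
```

```bash
python3 - <<'E'
from h import *
rel([.4827,-.2764,.016],111.1)
s=snap('wrist');save(s,'w4.png');C=cloud(s);z=C[...,2]
p=C[(z>.037)&(z<.05)&(np.hypot(C[...,0]-.477,C[...,1]+.262)<.14)]
d=np.array([-.3598,.9330]);n=np.array([-d[1],d[0]])
q=p[:,:2]-[.4773,-.2624];t=q@d;w=q@n
m=abs(w)<.012;print(m.sum(),'w mean/min/max',w[m].mean(),w[m].min(),w[m].max(),'t',t[m].min(),t[m].max(),'slope',np.polyfit(t[m],w[m],1),'top',np.percentile(p[m,2],95))
r=C[(z>.02)&(z<.036)]; q=r[:,:2]-[.4773,-.2624];t=q@d;w=q@n;m=(abs(w)<.05)&(abs(t)<.11)&(abs(w)>.012)
print(np.histogram(t[m],bins=np.arange(-.1,.1,.005)))
E
```

```text
[-0.08 -0.11 -0.2 ] [ -1.9  -0.9 144.2]
2850 w mean/min/max 0.0011480281850991597 -0.011856950584749311 0.011787753410073688 t -0.12421724878464985 0.1257503121630104 slope [0.00064638 0.00113833] top 0.04267816701266721
(array([  0,   0,   0,   0,   0,   0,   0,   0,   0, 246,   0,   0,   0,
         0,   0,   0,   0,   0,   0,   0,   0,   0,   0,   0,   0,   0,
         0,   0,   0,   0,   0,  55,   0,   0,   0,   0,   0,   0,   0]), array([-1.00000000e-01, -9.50000000e-02, -9.00000000e-02, -8.50000000e-02,
       -8.00000000e-02, -7.50000000e-02, -7.00000000e-02, -6.50000000e-02,
       -6.00000000e-02, -5.50000000e-02, -5.00000000e-02, -4.50000000e-02,
       -4.00000000e-02, -3.50000000e-02, -3.00000000e-02, -2.50000000e-02,
       -2.00000000e-02, -1.50000000e-02, -1.00000000e-02, -5.00000000e-03,
        8.32667268e-17,  5.00000000e-03,  1.00000000e-02,  1.50000000e-02,
        2.00000000e-02,  2.50000000e-02,  3.00000000e-02,  3.50000000e-02,
        4.00000000e-02,  4.50000000e-02,  5.00000000e-02,  5.50000000e-02,
        6.00000000e-02,  6.50000000e-02,  7.00000000e-02,  7.50000000e-02,
        8.00000000e-02,  8.50000000e-02,  9.00000000e-02,  9.50000000e-02]))
```

Request:
arm_command(
  targets=[0,0,0,-2,-1,40,-0.1,0,0,0,-2,-1,80,-0.1,0,0,0,-2,-1,110,-0.1,0,0,0,-2,-1,130,-0.1,0,0,0,-2,-1,140,-0.1,0,0,0,-2,-1,144,-0.1,0,0,0,-2,-1,144,-0.1,0,0,0,-2,-1,144,0.2,0,0,0,-2,-1,144,0.5,0,0,0,-2,-1,144,0.8,0,0,0,-2,-1,144,1,0,0,0,-2,-1,144,1,0,0,0,-2,-1,144,1],
)

```text
time: 9.35
tool_pos: [0.4833, -0.2784, 0.0177]
ee_rot: [-3.14, 0.0, 1.938]
wrist_force: [-2.5, -0.9, 2.6]
width: 0.014
finger_force: 30.0
```

```bash
python3 - <<'E'
from h import *
o=robot.get_obs();print(o['width'],o['finger_force'],o['wrist_force'],o['tool_pos'],o['ee_rot'],o['joint_positions'])
# staging: front end 60 mm before ring: middle at gun x -185 -> grasp -200
O=np.array([.6055,.111]);g=np.array([.0367,.9993])
q=O+g*-.20;print(q)
rel([*q,.16],87.9)
E
```

```text
0.013973572201834369 30.00079572200775 [-2.54810305 -0.93620718  2.6351669 ] [ 0.48329237 -0.27842382  0.01773692] [-3.14007728e+00  2.76985180e-04  1.93769410e+00] [-6.23415571e-01  2.16654086e-01  1.60743182e+00 -1.46560458e-03
  1.31810647e+00 -9.89946291e-01]
[ 0.59816 -0.08886]
[-0.08  0.03 23.12] [ 135.7  175.  -142.6]
```

Request:
arm_command(
  targets=[0,0,0,0,0,-15,1,0,0,0,0,0,-40,1,0,0,0,0,0,-70,1,0,0,0,0,0,-100,1,0,0,5,30,35,-130,1,0,0,10,60,75,-142,1,0,0,15,90,115,-142,1,0,0,20,120,150,-142,1,0,0,23,136,175,-142,1,0,0,23,136,175,-142,1,0,0,23,136,175,-142,1,0,0,23,136,175,-142,1],
)

```text
time: 10.55
tool_pos: [0.5982, -0.0891, 0.1599]
ee_rot: [3.141, 0.0, 1.536]
wrist_force: [0.1, 0.5, 0.1]
width: 0.0141
finger_force: 30.0
```

```bash
cat > meas.py <<'E'
from h import *
# stick axis in world from wrist depth, relative to gun axis
O=np.array([.6055,.111]);g=np.array([.0367,.9993]);n=np.array([-g[1],g[0]])
o=robot.get_obs();s=snap('wrist');C=cloud(s)
T=o['tool_pos'];az=T[2]+.018
q=C[...,:2]-O;t=q@g;w=q@n
tc=(T[:2]-O)@g; wc=(T[:2]-O)@n
import sys
m=(abs(C[...,2]-az-.003)<.015)&(abs(w-wc)<.022)&(t>tc-.16)&(t<tc+.2)&(s['range_z']>0)
p=np.c_[t[m],w[m],C[...,2][m]]
print('tool',o['tool_pos'],o['ee_rot'],'gun t,w',tc,wc,'F',o['wrist_force'].round(1),'grip',o['width'].round(4))
print('t range',p[:,0].min(),p[:,0].max())
B=[]
for a in np.arange(-.12,.16,.02):
    k=p[abs(p[:,0]-tc-a)<.01]
    if len(k)>15:
        print(round(a,2),len(k),'w',k[:,1].min().round(4),k[:,1].max().round(4),'mid',((k[:,1].min()+k[:,1].max())/2).round(4),'top',np.percentile(k[:,2],93).round(4))
save(s,sys.argv[1]) if len(sys.argv)>1 else 0
E
python3 meas.py w5.png
```

```text
Traceback (most recent call last):
  File "meas.py", line 11, in <module>
    print('tool',o['tool_pos'],o['ee_rot'],'gun t,w',tc,wc,'F',o['wrist_force'].round(1),'grip',o['width'].round(4))
                                                                                                ^^^^^^^^^^^^^^^^
AttributeError: 'float' object has no attribute 'round'
```

```bash
sed -i "s/o\['width'\].round(4)/o['width']/" meas.py; python3 meas.py w5.png
```

```text
tool [ 0.59803434 -0.08942296  0.1598477 ] [3.14134332e+00 3.84049927e-04 1.53499391e+00] gun t,w -0.20055665317054605 0.00010491469621615846 F [ 0.8  0.  -0.9] grip 0.013596977483587598
t range -0.30291606593905096 -0.059227619180121746
-0.1 162 w -0.008 0.0063 mid -0.0008 top 0.1842
-0.08 440 w -0.0078 0.0062 mid -0.0008 top 0.1845
-0.06 91 w -0.0068 0.006 mid -0.0004 top 0.1844
-0.04 306 w -0.008 0.0067 mid -0.0007 top 0.1844
-0.02 583 w -0.0078 0.0064 mid -0.0007 top 0.1844
0.0 1000 w -0.0198 0.0186 mid -0.0006 top 0.191
0.02 1189 w -0.0196 0.0184 mid -0.0006 top 0.1916
0.04 776 w -0.0076 0.0065 mid -0.0006 top 0.1844
0.06 888 w -0.0079 0.007 mid -0.0005 top 0.1844
0.08 981 w -0.0077 0.0067 mid -0.0005 top 0.1844
0.1 1103 w -0.0079 0.007 mid -0.0004 top 0.1844
0.12 1236 w -0.0076 0.0068 mid -0.0004 top 0.1844
0.14 649 w -0.0078 0.0071 mid -0.0004 top 0.1842
```

View pics/w5.png

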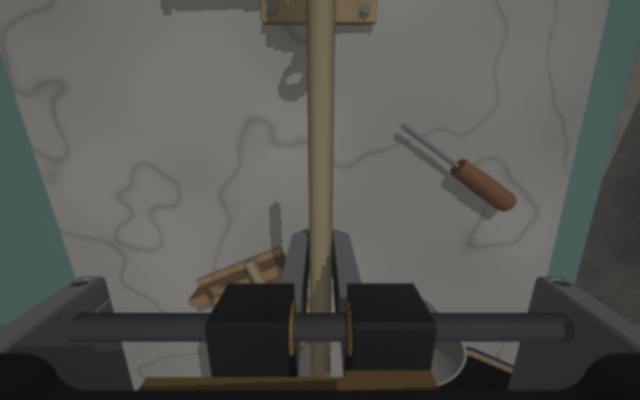

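The stick is held level and in line, with its front end at gun x ≈ -60. I'll lower it to barrel height and enter the ring mouth.

Request:
arm_command(
  targets=[0,0,0,0,0,30,1,0,0,0,0,0,60,1,0,0,0,0,0,85,1,0,0,0,0,0,92,1,0,0,0,0,0,92,1,0,0,0,20,0,92,1,0,0,0,40,0,92,1,0,0,0,55,0,92,1,0,0,0,62,0,92,1,0,0,0,62,0,92,1,0,0,0,62,0,92,1],
)

```text
time: 11.75
tool_pos: [0.6009, -0.0268, 0.068]
ee_rot: [3.141, 0.001, 1.536]
wrist_force: [0.3, -1.1, -1.0]
width: 0.014
finger_force: 30.0
```

```bash
python3 meas.py w6.png
```

```text
tool [ 0.60087503 -0.02676333  0.06795283] [3.14079493e+00 7.85698747e-04 1.53638900e+00] gun t,w -0.13783663158310733 -0.00043418076900096197 F [ 0.3 -1.1 -1. ] grip 0.0140034260034416
t range -0.2402625758999425 0.0071315009094789295
-0.1 157 w -0.0087 0.0057 mid -0.0015 top 0.0924
-0.08 450 w -0.0085 0.0055 mid -0.0015 top 0.0926
-0.06 91 w -0.0082 0.0054 mid -0.0014 top 0.0927
-0.04 307 w -0.0086 0.006 mid -0.0013 top 0.0925
-0.02 583 w -0.0084 0.0059 mid -0.0013 top 0.0925
0.0 987 w -0.0203 0.018 mid -0.0011 top 0.0991
0.02 1187 w -0.0202 0.0177 mid -0.0013 top 0.0993
0.04 777 w -0.0081 0.006 mid -0.001 top 0.0924
0.06 886 w -0.0084 0.0065 mid -0.001 top 0.0925
0.08 984 w -0.0081 0.0063 mid -0.0009 top 0.0925
0.1 1101 w -0.0083 0.0066 mid -0.0008 top 0.0924
0.12 1226 w -0.008 0.0065 mid -0.0008 top 0.0924
0.14 1255 w -0.016 0.0187 mid 0.0013 top 0.0936
```

View pics/w6.png

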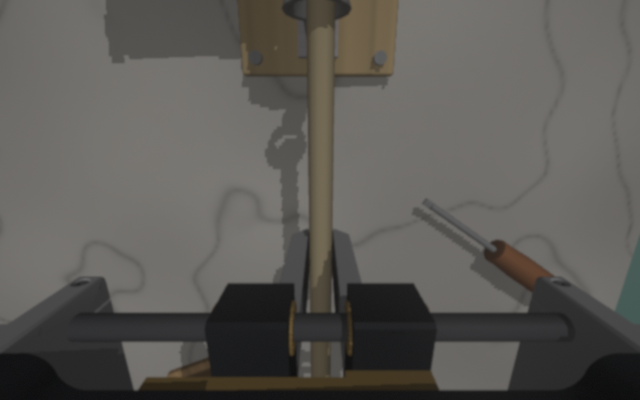

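The ring mouth (285–350, centre ≈ 317 px) sits about 2 mm to the left of the stick (centre 321 px). I'll shift that way and advance.

Request:
arm_command(
  targets=[0,0,0,0,-1.8,0,1,0,0,0,0,-1.8,0,1,0,0,0,8,-1.8,0,1,0,0,0,16,-1.8,0,1,0,0,0,25,-1.8,0,1,0,0,0,35,-1.8,0,1,0,0,0,35,-1.8,0,1,0,0,0,35,-1.8,0,1],
)

```text
time: 12.6
tool_pos: [0.6, 0.0092, 0.0675]
ee_rot: [-3.142, 0.0, 1.537]
wrist_force: [-0.1, 0.0, -1.1]
width: 0.014
finger_force: 30.0
```

```bash
sed -i 's/\.022)/.026)/' meas.py; cat >> meas.py <<'E'
k=(abs(C[...,2]-.085)<.02)&(s['range_z']>0)&(abs(w)<.03)&(t>-.004)&(t<.06)
for a in np.arange(-.002,.06,.004):
    j=k&(abs(t-a)<.002)
    if j.sum()>20: print('gun t',a.round(3),w[j].min().round(4),w[j].max().round(4),'mid',((w[j].min()+w[j].max())/2).round(4),'top',np.percentile(C[...,2][j],98).round(4))
E
python3 meas.py w7.png
```

```text
tool [0.60002033 0.00923943 0.06745978] [-3.14158311e+00  3.96606150e-04  1.53745841e+00] gun t,w -0.10189044388352746 0.0017412186319415816 F [-0.1  0.  -1.1] grip 0.013967264988932184
t range -0.20379518864279605 0.039241218082208595
-0.1 159 w -0.0066 0.0077 mid 0.0006 top 0.0919
-0.08 440 w -0.0064 0.0076 mid 0.0006 top 0.0921
-0.06 100 w -0.0061 0.0075 mid 0.0007 top 0.0922
-0.04 312 w -0.0065 0.0082 mid 0.0008 top 0.0919
-0.02 577 w -0.0063 0.008 mid 0.0008 top 0.092
0.0 1025 w -0.0181 0.0202 mid 0.0011 top 0.0989
0.02 1165 w -0.0179 0.02 mid 0.001 top 0.0991
0.04 780 w -0.006 0.0082 mid 0.0011 top 0.0921
0.06 883 w -0.0062 0.0088 mid 0.0013 top 0.0922
0.08 983 w -0.0058 0.0085 mid 0.0013 top 0.0921
0.1 1927 w -0.016 0.0189 mid 0.0014 top 0.1013
0.12 1265 w -0.013 0.0156 mid 0.0013 top 0.0978
0.14 646 w -0.0059 0.009 mid 0.0016 top 0.092
gun t -0.002 -0.016 0.0189 mid 0.0015 top 0.1024
gun t 0.002 -0.016 0.0184 mid 0.0012 top 0.1025
gun t 0.006 -0.0142 0.0171 mid 0.0014 top 0.1009
gun t 0.01 -0.013 0.0156 mid 0.0013 top 0.0997
gun t 0.014 -0.0056 0.0087 mid 0.0015 top 0.0925
gun t 0.018 -0.0055 0.0086 mid 0.0016 top 0.0925
gun t 0.022 -0.0055 0.0086 mid 0.0015 top 0.0926
gun t 0.026 -0.0054 0.0085 mid 0.0016 top 0.0924
gun t 0.03 -0.0058 0.0084 mid 0.0013 top 0.0927
gun t 0.034 -0.0059 0.009 mid 0.0016 top 0.0926
gun t 0.038 -0.0057 0.009 mid 0.0017 top 0.0925
```

The stick is centred in the ring. Continuing into the inlet.

Request:
arm_command(
  targets=[0,0,0,8,0,0,1,0,0,0,15,0,0,1,0,0,0,20,0,0,1,0,0,0,20,0,0,1,0,0,0,20,0,0,1],
)

```text
time: 13.15
tool_pos: [0.6007, 0.0289, 0.0675]
ee_rot: [3.142, 0.0, 1.537]
wrist_force: [0.5, -0.4, 0.1]
width: 0.014
finger_force: 30.0
```

```bash
sed -i 's/abs(w)<.03)&(t>-.004)&(t<.06)/abs(w)<.03)\&(t>-.004)\&(t<.12)/;s/-.002,.06,.004/-.002,.12,.004/' meas.py;python3 meas.py w8.png | grep -E "tool|gun"
```

```text
tool [0.60072152 0.02885706 0.06748594] [3.14151711e+00 3.28805738e-04 1.53679087e+00] gun t,w -0.08226081519506308 0.0017604916946388901 F [ 0.5 -0.4  0.1] grip 0.014014502232030282
gun t -0.002 -0.0164 0.0182 mid 0.0009 top 0.1025
gun t 0.002 -0.0156 0.0183 mid 0.0014 top 0.1024
gun t 0.006 -0.0144 0.0173 mid 0.0014 top 0.1007
gun t 0.01 -0.0126 0.0154 mid 0.0014 top 0.0996
gun t 0.014 -0.0061 0.0082 mid 0.0011 top 0.0926
gun t 0.018 -0.006 0.0089 mid 0.0014 top 0.0924
gun t 0.022 -0.0059 0.0088 mid 0.0014 top 0.0924
gun t 0.026 -0.0059 0.0088 mid 0.0015 top 0.0925
gun t 0.03 -0.0058 0.0087 mid 0.0015 top 0.0925
gun t 0.034 -0.0057 0.0086 mid 0.0015 top 0.0926
gun t 0.038 -0.0056 0.0085 mid 0.0015 top 0.0927
gun t 0.042 -0.0055 0.0085 mid 0.0015 top 0.0926
gun t 0.046 -0.0054 0.0084 mid 0.0015 top 0.0927
gun t 0.05 -0.0159 0.0187 mid 0.0014 top 0.1025
gun t 0.054 -0.0148 0.0177 mid 0.0015 top 0.1018
gun t 0.058 -0.0215 0.024 mid 0.0013 top 0.0909
```

Request:
arm_command(
  targets=[0,0,0,6,0,0,1,0,0,0,12,0,0,1,0,0,0,18,0,0,1,0,0,0,23,0,0,1,0,0,0,26,0,0,1,0,0,0,28,0,0,1,0,0,0,28,0,0,1],
)

```text
time: 13.9
tool_pos: [0.6017, 0.0569, 0.0675]
ee_rot: [3.142, 0.0, 1.537]
wrist_force: [-0.1, 0.3, -1.1]
width: 0.014
finger_force: 30.0
```

Request:
arm_command(
  targets=[0,0,0,1,0,0,1,0,0,0,2,0,0,1,0,0,0,3,0,0,1,0,0,0,3,0,0,1,0,0,0,3,0,0,1],
)

```text
time: 14.4
tool_pos: [0.6018, 0.057, 0.0675]
ee_rot: [-3.141, 0.005, 1.535]
wrist_force: [0.2, -7.8, -0.2]
width: 0.0139
finger_force: 30.0
```

Request:
arm_command(
  targets=[0,0,0,1,0,0,1,0,0,0,2,0,0,1,0,0,0,2,0,0,1,0,0,0,2,0,0,1],
)

```text
time: 14.8
tool_pos: [0.6018, 0.0571, 0.0674]
ee_rot: [-3.141, 0.008, 1.534]
wrist_force: [-0.3, -10.5, 1.0]
width: 0.0144
finger_force: 30.0
```

```bash
python3 meas.py w9.png; python3 - <<'E'
from h import *
a=snap('scene'); c=a['color'][160:310,260:430]
cv2.imwrite('pics/fin.png',cv2.resize(c,(680,600),interpolation=cv2.INTER_CUBIC)[:,:,::-1])
E
```

```text
tool [0.60180047 0.0570507  0.06744436] [-3.14133786  0.00798215  1.53430063] gun t,w -0.05404730676896518 0.0017169967712571158 F [ -0.3 -10.5   1. ] grip 0.014396433791390491
t range -0.1570631608775663 0.08551018054420759
-0.1 165 w -0.0064 0.0081 mid 0.0008 top 0.0919
-0.08 426 w -0.0062 0.008 mid 0.0009 top 0.092
-0.06 90 w -0.0059 0.0077 mid 0.0009 top 0.0922
-0.04 299 w -0.0064 0.0083 mid 0.0009 top 0.0919
-0.02 576 w -0.0062 0.0081 mid 0.001 top 0.092
0.0 897 w -0.0182 0.0201 mid 0.0009 top 0.0976
0.02 1295 w -0.0179 0.0201 mid 0.0011 top 0.0997
0.04 780 w -0.0061 0.0087 mid 0.0013 top 0.092
0.06 1620 w -0.0163 0.0183 mid 0.001 top 0.1011
0.08 998 w -0.0061 0.0088 mid 0.0013 top 0.092
0.1 1853 w -0.0162 0.0184 mid 0.0011 top 0.1014
0.12 1279 w -0.0219 0.0245 mid 0.0013 top 0.102
0.14 533 w -0.0042 0.0277 mid 0.0118 top 0.0928
gun t -0.002 -0.0163 0.0182 mid 0.0009 top 0.103
gun t 0.002 -0.0157 0.0183 mid 0.0013 top 0.1022
gun t 0.006 -0.0143 0.017 mid 0.0013 top 0.1007
gun t 0.01 -0.0131 0.0157 mid 0.0013 top 0.0994
gun t 0.014 -0.0062 0.0082 mid 0.001 top 0.0925
gun t 0.018 
[... 158 characters left out ...]
mid 0.0014 top 0.0924
gun t 0.034 -0.0059 0.0086 mid 0.0014 top 0.0921
gun t 0.038 -0.0058 0.0085 mid 0.0014 top 0.0924
gun t 0.042 -0.0058 0.0085 mid 0.0014 top 0.0924
gun t 0.046 -0.0057 0.0084 mid 0.0014 top 0.0924
gun t 0.05 -0.0162 0.0184 mid 0.0011 top 0.1027
gun t 0.054 -0.0149 0.0178 mid 0.0015 top 0.1017
gun t 0.058 -0.0214 0.0241 mid 0.0014 top 0.1048
gun t 0.062 -0.0219 0.0245 mid 0.0013 top 0.1048
gun t 0.066 -0.0216 0.0244 mid 0.0014 top 0.1049
gun t 0.07 -0.0215 0.0244 mid 0.0014 top 0.105
gun t 0.074 -0.0216 0.0244 mid 0.0014 top 0.1049
gun t 0.078 -0.0215 0.0245 mid 0.0015 top 0.1049
gun t 0.082 -0.0216 0.0298 mid 0.0041 top 0.0992
gun t 0.086 -0.004 0.03 mid 0.013 top 0.0922
```

View pics/fin.png

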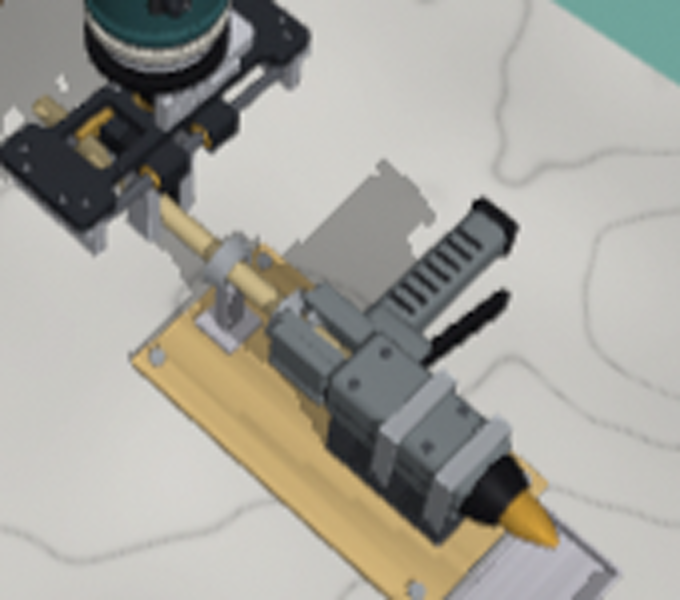

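```bash
python3 - <<'E'
from h import *
O=np.array([.6055,.111]);g=np.array([.0367,.9993]);n=np.array([-g[1],g[0]])
for c in ('scene','side'):
    s=snap(c);C=cloud(s);q=C[...,:2]-O;t=q@g;w=q@n
    m=(abs(w)<.015)&(abs(C[...,2]-.085)<.012)&(t<-.1)&(t>-.2)
    f=(abs(w)<.02)&(abs(C[...,2]-.09)<.016)&(t<.02)&(t>-.02)&(C[...,2]>.097)
    print(c,m.sum(),np.sort(t[m])[:8].round(4),'ring',np.sort(t[f])[:6].round(4))
    e=(C[...,2]>.08)&(C[...,2]<.1)&(abs(w)<.02)&(t>.24-.03);print('nozzle',np.sort(t[e])[-5:].round(4))
print(robot.get_obs()['wrist_force'],robot.get_obs()['tool_pos'])
E
```

```text
scene 83 [-0.1611 -0.1604 -0.1603 -0.16   -0.1599 -0.1586 -0.1582 -0.1575] ring [-0.0018 -0.0013 -0.0008 -0.0004 -0.0004  0.    ]
nozzle [0.2453 0.2466 0.2467 0.2475 0.2481]
side 21 [-0.1189 -0.1169 -0.1164 -0.1158 -0.1145 -0.1138 -0.1108 -0.1106] ring [-0.0031 -0.0018 -0.0017 -0.0013 -0.0007 -0.0001]
nozzle [0.2453 0.2453 0.247  0.2475 0.2476]
[ -0.39347154 -10.05240862  -0.27779965] [0.60179919 0.05701997 0.06743453]
```

The rear end is at gun x = -160, which is exactly the home position. Handing in.

```bash
python3 -c "
from bench import robot
print(robot.close_job())"
```

```text
the job is handed in; nothing more can be done
None
```

The job is handed in at about 15 s of the 54 s allowed: the trigger was squeezed to its stop and sprang back, and the full-length stick went through the guide ring and inlet bush and is held level against the stub (rear end measured at gun x = -160 mm, about 10 N push); the verdict wasn't shown.

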